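Find the filter cassette that fits the nail-dust extractor

TASK

The label on the nail-dust extractor has rubbed off, so try the three filter cassettes from the purple bin in its slot until you find the one that goes in snugly, pinched between the sprung plate and the gasket, and push that one fully home, resting on the floor of the slot with its coloured rail up. Do not force one that is too thick, leave the other two standing in the bin, and do not push about the red and the green nail polish bottle that stand between the bin and the extractor.

Things in the scene. Friction and masses are not known exactly. Their poses are not given: they have to be found in the camera images.
- extractor: White desk dust extractor, fixed, 230 x 260 x 110 mm high. Origin: centre of its underside; x points to its back (louvres), -x to its sloping intake with two round grilles and a pink wrist edge, y to its left, z up. The filter slot opens in its flat top, 58 mm long in y, between a fixed black gasket (to +x) and a sprung steel plate (to -x).
- gasket: Fixed black gasket of the slot, 58 mm long, up to 110 mm height; small lead-in in its top 10 mm. Same origin and axes as the extractor: its face is the plane x = +45 mm and looks to -x. A fitted cassette stands parallel to it, pressed on it by the plate.
- slot_mouth (a point): Point on the gasket's face, mid-length, at the height of the flat top (110 mm). The steel plate faces it 7 to 21 mm away at rest: this differs from unit to unit and is not told. Spring force 3 to 4.5 N; the plate gives way by 7.5 mm, then it is solid. Its top leans away by 9 mm as a lead-in, from 80 up to 108 mm height.
- slot_floor (a point): Point on the floor of the slot below slot_mouth, 12 mm above the underside; a cassette that is home has its top 24 mm below the flat top. Too thick a cassette stops in the lead-in, its foot above 77 mm height; one thinner than the gap drops in loose; one that fits slides in with up to 12 N and, let go half-way, stays there by friction.
- well_left (a point): Finger well at the slot's left end, at the height of the flat top, centre of its opening (y = +55 mm). Open from y = 31 to 79 mm and x = -5 to +73 mm, free down to 40 mm height, so that fingers can reach down and hold the cassette by its narrow ends. Below 40 mm the chamber is 72 mm long in y and guides the ends.
- well_right (a point): The same at the right end (y = -55 mm).
- bin: Purple plastic bin, fixed, 266 x 82 mm, walls 84 mm high, inside 74 mm wide. Origin: centre of its underside; x along its length. Inner floor 4 mm up. Three stalls at x = -70, 0 and +70 mm, each 30 mm long in x, between ribs 28 mm high; one cassette stands across the bin in each, its ends 4 mm from the long walls, so it can only be taken across its thickness.
- cas13_mid (a point): Filter cassette, 13 mm thick, yellow top rail, white frame with pleated paper. Upright 74 mm tall and 66 mm wide. The point is its centre, half-way up; x across its thickness, y along its width, z up (the rail is at the top). About 0.1 kg, rigid.
- cas18_mid (a point): The same, 18 mm thick, blue top rail.
- cas23_mid (a point): The same, 23 mm thick, red top rail.
- cas13: The body of the 13 mm cassette (yellow rail): origin at the centre of its underside, axes as for its centre point.
- cas18: The body of the 18 mm cassette (blue rail): origin at the centre of its underside, axes as for its centre point.
- cas23: The body of the 23 mm cassette (red rail): origin at the centre of its underside, axes as for its centre point.
- polish_red_mid (a point): Loose red nail polish bottle, 31 mm across, 80 mm tall; the point is its centre, half-way up.
- polish_green_mid (a point): Loose green nail polish bottle, 31 mm across, 80 mm tall; the point is its centre, half-way up.
Not all that is in view belongs to the job. What is shaped like the cas13 but pink is not meant.

How it is judged:
By the outcome, as a careful person would: the job done as asked, in the order asked, and still so for the second after the job is handed in, with the robot touching nothing.
It also fails if it takes over 72 s, if anything falls off the work surface, if the arm or the gripper's body presses on something with over 40 N, if the wrist force passes 120 N, or if a joint passes its speed limit or range.

ROBOT

A 7-joint arm with a two-finger parallel gripper is mounted at the origin on the work surface. World frame = base frame: x ahead of the robot, y to its left, z up, the work surface at z = 0. Lengths are in m, angles in rad, forces in N, time in s.
With the tool pointing down it reaches from about 0.425 to 0.95 m from the base axis. Payload 4.7 kg.
Tool frame: the origin (TCP) lies between the finger pads; the fingertips stand 25 mm ahead of it and the grasp point (between the pads) lies 6 mm ahead of it; x points along the fingers, z is the direction in which the jaws open and shut, and the axes are right-handed (so a half turn about x gives the same grasp; the last joint's range is limited). The gripper opens to 85 mm and grips with 20 to 120 N. Pads are 22 mm wide; open, the fingers measure 114 mm over their backs; the gripper's body (76 mm by 85 mm) begins 54 mm behind the grasp point. The pads swing forward as they close: fully open they stand 13 mm farther back than shut.
Start: joints at [-1.213, 0.469, -0.049, 1.532, 0.024, 1.141, -0.082], TCP at [0.255, 0.625, 0.256] pointing down, gripper open.
Joint ranges: [-2.59, 2.59], [-0.33, 1.99], [-1.39, 1.29], [0.1, 2.45], [-1.04, 4.18], [0.21, 1.99], [-2.66, 2.66]. Speed limits (rad/s): [2.57, 2.57, 3.14, 3.14, 3.14, 3.14, 3.14].

INTERFACE

Orientations are given as a 3x3 rotation matrix whose columns are the frame's x, y, z axes.
In Python, from rig import * gives the robot as it stands. Calls block until the motion is done:
- movep(position, orientation): joint-space move of the TCP to a pose.
- move_l(position, attitude=None, feed=0.15, until_force=None): straight line of the TCP; attitude=None keeps the orientation; feed is the mean speed in m/s. With until_force (N) it stops when the force on the tool has changed by that much, and returns True; else False.
- move_joints(angles): joint-space move.
- command_gripper(opening, newtons=None): finger opening in m; newtons is the grip in N (None keeps the last); returns when the fingers have stopped.
- sleep(seconds).
- inverse_kinematics(position, orientation): joint angles nearest the present ones, or None.
- sense(): the state.
- camera(name): name is "scene" or "side" or "wrist"; returns (picture, depth): 420x560x3 uint8, red, green, blue; 420x560 float32, m along the optical axis (not along the pixel's ray), 0 where there is no reading.
- camera_params(name): a dict with "K" (3x3 intrinsics, pixels), "position" and "rotation" of the camera in the world; the wrist camera has in their place "tool_from_camera" (4x4, takes a point from camera to tool coordinates, whose origin is the TCP and whose axes are the tool frame's). Camera axes: x right, y down, z forward; pixel columns grow to the right and rows downward; lengths in m; the calibration is good to about 2 mm. A picture is of the moment at which its call begins: read the wrist's pose just before it. camera_params takes no time and is no camera call.
A pose or a line that the arm cannot do raises Unreachable and nothing moves.
- finish_job(): hands the job in, once; it reports no verdict.
The state is a dict: "time_s": time; "joint_pos": joint angles; "qd": joint speeds; "joint_efforts": joint torques, N m; "position": TCP position; "tcp_rot": TCP orientation; "wrist_force": force on the tool from outside, world axes, zero at the start; "ft_torque": the same for the moment, N m; "finger_gap": finger opening in m.
Only numpy, scipy, OpenCV 4.12 (cv2) and the standard library are available. Lean on these libraries where they do the work, as an engineer would, in place of code of your own. Each camera call takes 0.05 s, during which the arm holds its last target. There are 200 camera calls.

## Working session

There is one attempt and no reset: what is moved stays moved. The work goes in short steps, each a Python script; the robot and the scene stay as the last script left them, time stands still between calls to the robot, and variables do not carry over. Pictures are saved under pics/ and viewed, about 8 in all and at most 12, crops included, and the job is handed in when it is done.

```bash
mkdir -p pics; ls; python3 - <<'E'
from rig import *
import cv2,numpy as np
for n in ["scene","side"]:
    p,d=camera(n); cv2.imwrite(f"pics/{n}0.png",p[:,:,::-1]); np.savez(f"{n}0.npz",p=p,d=d)
    c=camera_params(n); print(n,c["K"],c["position"],c["rotation"])
print(camera_params("wrist")); print(sense()["time_s"],sense()["tcp_rot"])
E
```

```text
pics
scene [[409.2488198    0.         278.76901003]
 [  0.         409.2488198  209.23807226]
 [  0.           0.           1.        ]] [1.1457997  0.11320705 0.56568822] [[-1.39706991e-01  6.13076042e-01 -7.77572970e-01]
 [ 9.90192884e-01  8.64262102e-02 -1.09765942e-01]
 [-9.21846153e-05 -7.85282291e-01 -6.19137880e-01]]
side [[529.45634018   0.         271.4019268 ]
 [  0.         529.45634018 214.80403174]
 [  0.           0.           1.        ]] [ 0.14768125 -0.59305043  0.99478859] [[ 0.84275664 -0.41580333  0.34186086]
 [-0.538096   -0.63348619  0.55601074]
 [-0.01462699 -0.6525357  -0.7576168 ]]
{'K': array([[342.77265615,   0.        , 279.66938415],
       [  0.        , 342.77265615, 210.78582185],
       [  0.        ,   0.        ,   1.        ]]), 'tool_from_camera': array([[ 1.22809889e-04, -2.93071572e-01,  9.56090497e-01,
        -1.16876133e-01],
       [ 2.31443806e-04, -9.56090471e-01, -2.93071593e-01,
         7.41866584e-02],
       [ 9.99999966e-01,  2.57273314e-04, -4.95877646e-05,
        -3.94267344e-04],
       [ 0.00000000e+00,  0.00000000e+00,  0.00000000e+00,
         1.00000000e+00]])}
0.1 [[-5.82937235e-04 -9.26133877e-01  3.77194514e-01]
 [-1.64640040e-03  3.77194956e-01  9.26132418e-01]
 [-9.99998475e-01 -8.11361273e-05 -1.74466817e-03]]
```

```bash
python3 -c "
import cv2,numpy as np
a=cv2.imread('pics/scene0.png');b=cv2.imread('pics/side0.png')
cv2.imwrite('pics/both.png',np.vstack([a,b])[:, :] if 0 else cv2.resize(np.hstack([a,b]),(800,300)))"
```

```text
(no output)
```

View pics/scene0.png

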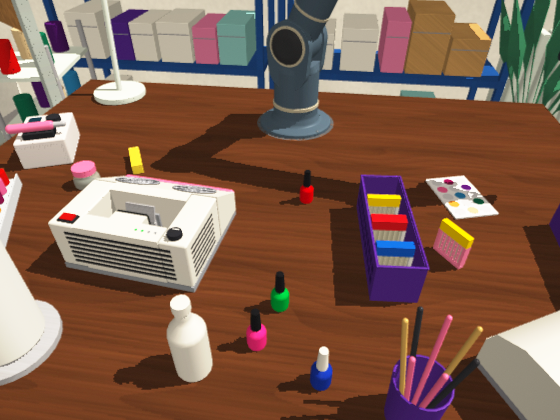

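View pics/side0.png

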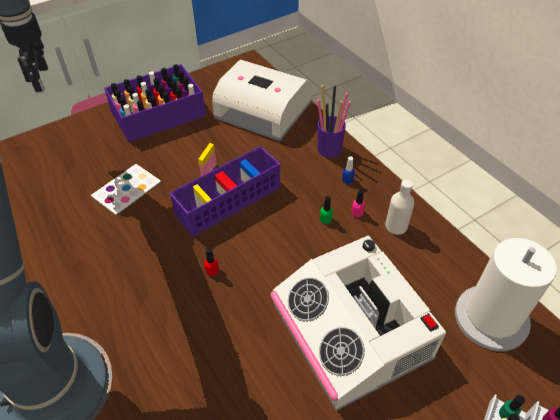

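The scene view shows the extractor at about (145,225) px. The bin is at (390,235), with yellow (384,203), red (389,222) and blue (395,250) rails. The pink-bodied decoy with the yellow rail stands outside the bin at (453,243). The red bottle is at (307,190) and the green at (280,297). Next I turn these into world positions.

```bash
cat > h.py <<'E'
import numpy as np,cv2
from rig import *
def cam(n,s=None):
    c=camera_params(n)
    if n!="wrist": return c["K"],np.array(c["position"]),np.array(c["rotation"])
    T=np.eye(4);T[:3,:3]=s["tcp_rot"];T[:3,3]=s["position"];T=T@c["tool_from_camera"]
    return c["K"],T[:3,3],T[:3,:3]
def cloud(d,C):
    K,p,R=C; v,u=np.mgrid[:d.shape[0],:d.shape[1]]
    return np.stack([(u-K[0,2])/K[0,0]*d,(v-K[1,2])/K[1,1]*d,d],-1)@R.T+p
def plane(uv,z,C):
    K,p,R=C; uv=np.atleast_2d(uv).astype(float)
    r=np.c_[(uv-[K[0,2],K[1,2]])/[K[0,0],K[1,1]],np.ones(len(uv))]@R.T
    return p+r*((z-p[2])/r[:,2])[:,None]
def proj(P,C):
    K,p,R=C; q=(np.atleast_2d(P)-p)@R@K.T; return q[:,:2]/q[:,2:]
def down(a):  # tool pointing down, jaw axis z at angle a
    z=np.array([np.cos(a),np.sin(a),0]);x=np.array([0,0,-1.]);return np.stack([x,np.cross(z,x),z],1)
E
cat > m.py <<'E'
from h import *
for n in ["scene","side"]:
    f=np.load(n+"0.npz");p,d=f["p"],f["d"];C=cam(n);W=cloud(d,C)
    hsv=cv2.cvtColor(p,cv2.COLOR_RGB2HSV);H,S,V=cv2.split(hsv);ok=(d>0)&(S>150)&(V>70)
    def rep(nm,m,zlo,zhi):
        m=m&ok&(W[...,2]>zlo)&(W[...,2]<zhi)
        k,l,st,ce=cv2.connectedComponentsWithStats(m.astype(np.uint8))
        for i in range(1,k):
            if st[i,4]>25:
                P=W[l==i]; r=cv2.minAreaRect((P[:,:2]*1000).astype(np.float32))
                print(n,nm,st[i,4],ce[i].round(),P.mean(0).round(4),"ztop",np.percentile(P[:,2],95).round(3),"rect",np.round(r[0],1),np.round(r[1],1),round(r[2],1))
    rep("yel",(H>22)&(H<35)&(V>150),.07,.083)
    rep("blue",(H>100)&(H<120)&(V>130),.07,.083)
    rep("red",((H<5)|(H>175))&(V>130),.07,.083)
    rep("redb",((H<5)|(H>175))&(V>100),.005,.06)
    rep("green",(H>45)&(H<80),.005,.06)
    rep("purple",(H>125)&(H<145),.081,.088)
    m=(d>0)&(S<60)&(abs(W[...,2]-.110)<.003)&(W[...,1]<.05)&(W[...,0]>.3)
    k,l,st,ce=cv2.connectedComponentsWithStats(m.astype(np.uint8))
    i=1+np.argmax(st[1:,4]);P=W[l==i]
    print(n,"ext",st[i],[np.round(q,1) for q in cv2.minAreaRect((P[:,:2]*1000).astype(np.float32))],cv2.boxPoints(cv2.minAreaRect((P[:,:2]*1000).astype(np.float32))).round())
E
python3 m.py
```

```text
scene yel 226 [384. 198.] [0.4656 0.229  0.0762] ztop 0.079 rect [463.8 228.4] [17.1 64.7] 4.4
scene yel 224 [457. 230.] [0.5434 0.3567 0.0737] ztop 0.076 rect [541.4 356.1] [66.  15.8] 35.3
scene blue 380 [395. 246.] [0.6056 0.2404 0.077 ] ztop 0.08 rect [603.6 242.7] [19.7 69.6] 5.8
scene red 43 [ 5. 50.] [-0.2981 -1.1455  0.0762] ztop 0.082 rect [ -300.4 -1143.4] [17.6 53.4] 67.1
scene red 383 [389. 220.] [0.5343 0.2343 0.0771] ztop 0.08 rect [531.9 234.3] [25.7 65. ] 4.7
scene redb 253 [ 8. 62.] [-0.2932 -1.1497  0.0316] ztop 0.056 rect [ -294.5 -1150.9] [37.7 67.3] 52.5
scene redb 92 [  4. 177.] [ 0.457  -0.6223  0.0418] ztop 0.056 rect [ 456.6 -623.3] [25.4  9.3] 25.0
scene redb 204 [306. 194.] [0.4046 0.0698 0.026 ] ztop 0.04 rect [399.9  69.1] [29.5 23.6] 88.2
scene green 332 [279. 300.] [0.7102 0.0528 0.0277] ztop 0.04 rect [705.3  52.4] [23.5 29.4] 20.9
scene purple 907 [394. 225.] [0.5508 0.2397 0.0852] ztop 0.087 rect [532.8 234.7] [270.7  86. ] 4.4
scene purple 39 [421. 360.] [0.8275 0.2545 0.0845] ztop 0.088 rect [827.2 254.3] [13.7  2.7] 83.2
scene purple 38 [438. 368.
[... 958 characters left out ...]
op 0.058 rect [ 680.8 -512.1] [22.3 15.4] 54.2
side purple 63 [193.  88.] [0.6294 0.6025 0.0841] ztop 0.087 rect [636.7 612.3] [115.5  46.3] 57.7
side purple 58 [145. 111.] [0.4715 0.5844 0.084 ] ztop 0.087 rect [473.9 585.5] [12.1 86.8] 86.2
side purple 32 [335. 134.] [0.8473 0.2204 0.0839] ztop 0.087 rect [848.2 219.7] [14.3 45.5] 65.9
side purple 377 [225. 175.] [0.5352 0.2447 0.0846] ztop 0.088 rect [529.1 234.5] [268.6  88.4] 4.4
side purple 76 [222. 195.] [0.4952 0.1908 0.0847] ztop 0.088 rect [492.9 192.2] [125.4   9.5] 4.7
side ext [ 307  236  138  131 5576] [array([ 601.7, -224.6]), array([261.3, 156.4]), np.float64(83.8)] [[ 510. -346.]
 [ 665. -363.]
 [ 694. -103.]
 [ 538.  -86.]]
```

Bin centre is about (0.531, 0.2346) with yaw 4.4°, from both views. The extractor's yaw is about -6°, and the gasket should be near (0.611, -0.225). The cassette rails lie at the expected stalls and heights. Next I look into the slot from above to judge the gap.

```bash
python3 - <<'E'
from h import *
a=np.radians(-6)
movep([0.605,-0.225,0.25],down(a))
sleep(.2);s=sense();p,d=camera("wrist");C=cam("wrist",s)
np.savez("w1.npz",p=p,d=d,pos=s["position"],rot=s["tcp_rot"]);cv2.imwrite("pics/w1.png",p[:,:,::-1])
print(s["time_s"],s["joint_pos"],s["position"],s["wrist_force"])
E
```

```text
3.5167 [-0.32343094  0.559356    0.91756763  1.65413342 -0.47589282  1.16817446
  0.60819092] [ 0.6051715  -0.22460744  0.24996398] [ 0.67557621 -0.36554312  0.08881866]
```

View pics/w1.png

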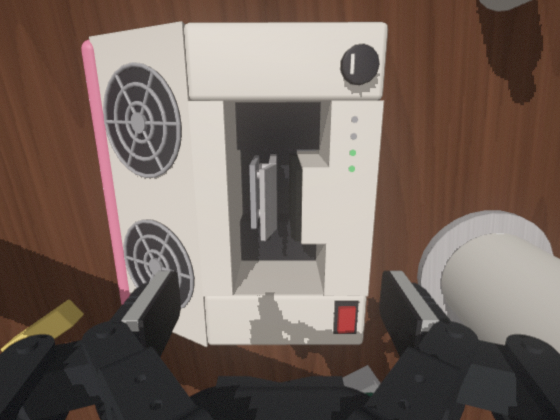

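The wrist view shows the slot at about (285,195) px. The steel plate is at (265,195) and the gasket at (297,195). I measure both in the extractor frame.

```bash
cat > e.py <<'E'
from h import *
f=np.load("w1.npz");C=cam("wrist",dict(position=f["pos"],tcp_rot=f["rot"]));p,d=f["p"],f["d"]
W=cloud(d,C);S=cv2.cvtColor(p,cv2.COLOR_RGB2HSV)[...,1]
m=(abs(W[...,2]-.110)<.003)&(d>0)
k,l,st,ce=cv2.connectedComponentsWithStats(m.astype(np.uint8));i=1+np.argmax(st[1:,4])
print("z",np.median(W[l==i][:,2]))
r=cv2.minAreaRect((W[l==i][:,:2]*1000).astype(np.float32));B=cv2.boxPoints(r);print(r,B.round(1))
# yaw from long side
i0=np.argsort(B[:,0]);b=B[i0[2:]];b=b[np.argsort(b[:,1])];ey=(b[1]-b[0])/np.linalg.norm(b[1]-b[0]);ex=np.array([ey[1],-ey[0]])
O=b.mean(0)-115*ex;print("yaw",np.degrees(np.arctan2(ex[1],ex[0])),"O",O)
E=np.stack([(W[...,:2]*1000-O)@ex,(W[...,:2]*1000-O)@ey,W[...,2]*1000],-1)
np.save("E.npy",E)
for v in [170,185,200,215,228]:
    print("row",v,[(u,*E[v,u].round().astype(int)) for u in range(238,336,3)])
E
python3 e.py
```

```text
z 0.10919258160668849
((607.1726684570312, -225.84840393066406), (260.6961975097656, 145.71864318847656), 84.3194808959961) [[ 521.8 -348.3]
 [ 666.8 -362.8]
 [ 692.6 -103.4]
 [ 547.6  -88.9]]
yaw -5.6805186 O [ 565.23895 -221.67728]
row 170 [(238, np.int64(0), np.int64(15), np.int64(32)), (241, np.int64(0), np.int64(11), np.int64(11)), (244, np.int64(3), np.int64(11), np.int64(11)), (247, np.int64(6), np.int64(11), np.int64(12)), (250, np.int64(16), np.int64(24), np.int64(80)), (253, np.int64(18), np.int64(23), np.int64(80)), (256, np.int64(20), np.int64(22), np.int64(71)), (259, np.int64(25), np.int64(28), np.int64(106)), (262, np.int64(27), np.int64(29), np.int64(108)), (265, np.int64(29), np.int64(28), np.int64(104)), (268, np.int64(31), np.int64(27), np.int64(98)), (271, np.int64(34), np.int64(25), np.int64(92)), (274, np.int64(36), np.int64(24), np.int64(84)), (277, np.int64(38), np.int64(11), np.int64(11)), (280, np.int64(41), np.int64(11), np.int64(12)), (283, np.int64(44), np.int64(11), np.int64(10)), (286, np.int64(47), np.int64(11), np.int64(11)), (289, np.int64(50), np.in
[... 6669 characters left out ...]
4(53), np.int64(-18), np.int64(108)), (298, np.int64(55), np.int64(-18), np.int64(109)), (301, np.int64(58), np.int64(-19), np.int64(108)), (304, np.int64(60), np.int64(-18), np.int64(110)), (307, np.int64(62), np.int64(-18), np.int64(109)), (310, np.int64(65), np.int64(-18), np.int64(109)), (313, np.int64(67), np.int64(-18), np.int64(109)), (316, np.int64(69), np.int64(-18), np.int64(109)), (319, np.int64(72), np.int64(-19), np.int64(108)), (322, np.int64(74), np.int64(-18), np.int64(109)), (325, np.int64(76), np.int64(-18), np.int64(110)), (328, np.int64(79), np.int64(-18), np.int64(109)), (331, np.int64(81), np.int64(-18), np.int64(110)), (334, np.int64(84), np.int64(-18), np.int64(109))]
```

```bash
python3 - <<'E'
import numpy as np
E=np.load("E.npy");x,y,z=E[...,0],E[...,1],E[...,2];t=abs(z-109.5)<2.5
def edge(m,a): return np.percentile(a[m],[1,99]).round(1)
print("block y (true +-31):",edge(t&(x>62)&(x<72)&(abs(y)<50),y))
print("well +y end (79):",np.percentile(y[t&(x>10)&(x<60)&(y>65)],1)," -y end:",np.percentile(y[t&(x>10)&(x<60)&(y<-65)],99))
for lo,hi in[(38,70),(-70,-38)]:
    w=t&(y>lo)&(y<hi); print("well x (-5,73):",np.percentile(x[w&(x<30)],99),np.percentile(x[w&(x>40)],1))
g=(z>60)&(z<98)&(x>46)&(x<54)&(abs(y)<26);print("gasket face",np.median(x[g]),g.sum(),[np.median(x[g&(y>a)&(y<a+12)]).round(2) for a in(-26,-14,-2,10)])
pl=(z>83)&(z<105)&(x>24)&(x<40)&(abs(y)<27);c=np.polyfit(z[pl],x[pl],1);print("plate x at 80,108",np.polyval(c,[80,108]))
print("plate y",edge(pl,y)); lp=(z>30)&(z<77)&(x>25)&(x<49)&(abs(y)<27);print(lp.sum())
E
```

```text
block y (true +-31): [-29.8  30.7]
well +y end (79): 80.47992397461923  -y end: -79.51705262243173
well x (-5,73): -0.3494051039403748 77.75188171150336
well x (-5,73): -0.5498439737093374 77.5035624297529
gasket face 49.590856786435644 60 [np.float64(49.55), np.float64(49.56), np.float64(49.61), np.float64(49.63)]
plate x at 80,108 [37.13839464 28.26711998]
plate y [-26.6  26.5]
15
```

Gap is about 12.5–13 mm and the faces are parallel. That leaves the 18 mm (blue) cassette as the candidate. The gasket mid face is at about (0.6147, -0.2261), yaw -5.7°. Candidates in the bin are yellow (384,198), red (389,220) and blue (395,246) in the scene view. The pink one at (457,230) is outside the bin and not meant. I confirm blue close up.

```bash
python3 - <<'E'
from h import *
a=np.radians(4.4)
movep([0.601,0.240,0.22],down(a)); command_gripper(.048,40)
s=sense();p,d=camera("wrist");C=cam("wrist",s);W=cloud(d,C)
cv2.imwrite("pics/w2.png",p[:,:,::-1]); H,S,V=cv2.split(cv2.cvtColor(p,cv2.COLOR_RGB2HSV))
print(s["time_s"],s["position"],s["finger_gap"])
for nm,m in dict(blue=(H>100)&(H<120),red=(H<5)|(H>175),yel=(H>22)&(H<35)).items():
    m=m&(S>150)&(V>100)&(W[...,2]>.073)&(W[...,2]<.083)
    k,l,st,ce=cv2.connectedComponentsWithStats(m.astype(np.uint8))
    for i in range(1,k):
        if st[i,4]>60:
            r=cv2.minAreaRect((W[l==i][:,:2]*1000).astype(np.float32));print(nm,st[i,4],ce[i].round(),np.median(W[l==i][:,2]).round(4),r)
E
```

```text
5.725 [0.60106738 0.23981725 0.22001722] 0.04814652780474439
red 118 [203. 202.] 0.0755 ((541.0894165039062, 235.5547637939453), (1.895119547843933, 63.266361236572266), 5.681678771972656)
```

View pics/w2.png

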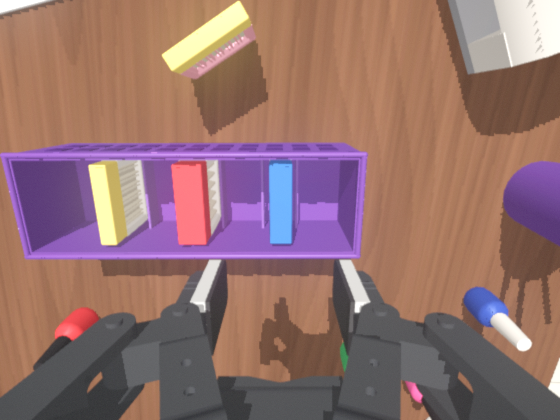

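The wrist view confirms blue at (281,202) px in the bin, with red at (193,203), yellow at (112,202) and the decoy outside at (210,40). I measure blue by casting rays onto the rail height, then grasp it.

```bash
python3 - <<'E'
from h import *
s=sense();p,d=camera("wrist");C=cam("wrist",s);H,S,V=cv2.split(cv2.cvtColor(p,cv2.COLOR_RGB2HSV))
for nm,m in dict(yel=(H>22)&(H<35),red=(H<5)|(H>175),blue=(H>100)&(H<120)).items():
    m=m&(S>130)&(V>90);m[:150]=0;m[255:]=0;m[:,:60]=0;m[:,330:]=0
    k,l,st,ce=cv2.connectedComponentsWithStats(m.astype(np.uint8));i=1+np.argmax(st[1:,4])
    v,u=np.nonzero(l==i);P=plane(np.c_[u,v],.078,C)*1000
    r=cv2.minAreaRect(P[:,:2].astype(np.float32));print(nm,ce[i].round(),np.round(r[0],1),np.round(r[1],1),round(r[2],1),"depth z",np.median(cloud(d,C)[l==i][:,2]).round(4))
c=np.array(r[0])/1000;print("blue",c)
assert np.linalg.norm(c-[.601,.240])<.006
R=down(np.radians(4.4))
move_l([*c,.10],R,feed=.2)
hit=move_l([*c,.079],feed=.08,until_force=8);print("hit",hit,sense()["position"])
command_gripper(.010,40);s=sense();print(s["finger_gap"],s["position"],s["wrist_force"])
move_l([*c,.20],feed=.2);s=sense();print(s["time_s"],s["finger_gap"],s["wrist_force"],s["position"])
E
```

```text
yel [115. 165.] [474.5 261.4] [0. 0.] 0.0 depth z 0.0609
red [192. 203.] [532.4 235.4] [26.  66.7] 4.6 depth z 0.077
blue [280. 202.] [601.6 240.7] [17.2 66.9] 5.0 depth z 0.0772
blue [0.60161755 0.24073471]
hit False [0.60131537 0.24069498 0.07856424]
0.0173203426561612 [0.60194783 0.24077479 0.07945798] [0.10647841 0.38222377 1.52123943]
8.1167 0.017313577249843625 [ 0.45198383  0.06242455 -1.38787796] [0.60059379 0.24088485 0.19871033]
```

```bash
cat >> h.py <<'E'
A=np.radians(-5.68);ex=np.array([np.cos(A),np.sin(A)]);ey=np.array([-ex[1],ex[0]]);O=np.array([.5699,-.2216])
def W2(x,y,z): return [*(O+x*ex+y*ey),z]
def inE(s=None):
    s=s or sense();q=np.array(s["position"][:2])-O;return np.round([q@ex*1e3,q@ey*1e3,s["position"][2]*1e3],2)
def F(s=None):
    f=np.array((s or sense())["wrist_force"]);return np.round([f[:2]@ex,f[:2]@ey,f[2]],2)
E
python3 - <<'E'
from h import *
h=.0755; s=sense();p0=s["position"]
move_l([p0[0],p0[1],.225],feed=.2)
move_l(W2(.035,0,.225),down(A),feed=.3)
move_l(W2(.035,0,h+.114),feed=.2);sleep(.2)
print(inE(),F(),sense()["time_s"])
hit=move_l(W2(.035,0,h+.097),feed=.04,until_force=5);sleep(.1);print("down",hit,inE(),F())
if not hit:
    x=inE()[0]/1e3
    hit=move_l(W2(x+.005,0,h+.097),feed=.015,until_force=2.5);print("gasket",hit,inE(),F())
s=sense();p,d=camera("wrist");cv2.imwrite("pics/w3.png",p[:,:,::-1]);print(s["time_s"],s["finger_gap"])
E
```

```text
[ 3.566e+01 -1.900e-01  1.908e+02] [ 0.34  0.88 -1.78] 10.6167
down False [3.5350e+01 1.1000e-01 1.7243e+02] [ 2.28  0.59 -1.49]
gasket True [3.571e+01 1.000e-01 1.723e+02] [-0.22  0.    5.03]
11.5167 0.01698533573678834
```

View pics/w3.png

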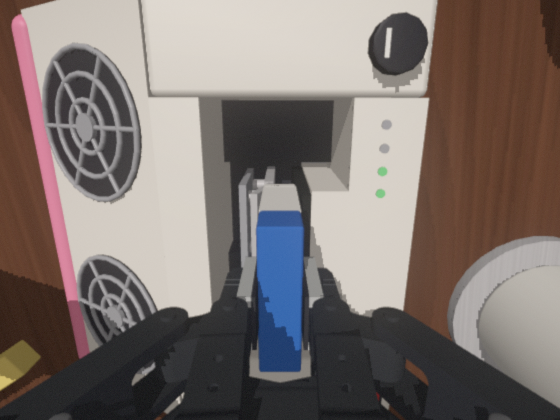

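The blue cassette at (280,290) px stands in the mouth between the plate at (250,210) and the gasket at (305,210). It touched the gasket at x_e = 44.7, so the calibration agrees. I push on with a force limit.

```bash
python3 - <<'E'
from h import *
h=.0755
x=.0353
for f in [.090,.084,.078,.071,.064]:
    hit=move_l(W2(x,0,h+f),feed=.03,until_force=13);s=sense();print(f,hit,inE(s),F(s),s["finger_gap"].__round__(4))
    if hit: break
sleep(.2);s=sense();print(s["time_s"],inE(s),F(s))
E
```

```text
0.09 False [ 35.51  -0.25 165.41] [ 1.65 -1.93  0.89] 0.0173
0.084 False [ 3.5520e+01 -6.0000e-02  1.5932e+02] [ 1.86 -0.41  0.54] 0.0171
0.078 False [3.5450e+01 1.3000e-01 1.5312e+02] [ 2.95 -0.17 -0.63] 0.0173
0.071 False [ 35.43   0.35 145.86] [ 3.17 -2.03 -2.88] 0.017
0.064 False [ 35.39   0.19 138.99] [ 3.32 -0.22 -1.98] 0.0174
13.5833 [ 35.33   0.19 139.12] [ 3.61 -0.35 -3.58]
```

Blue slid past the lead-in with its foot at about 64 mm. The plate presses with about 3.5 N and the vertical force was small, so it fits snugly. I release it half-way and re-grip by the narrow ends. First I check that it stays.

```bash
python3 - <<'E'
from h import *
command_gripper(.045); z=sense()["position"][2]
move_l(W2(.0353,0,z+.03),feed=.15);s=sense();print(F(s))
move_l(W2(.0355,0,.225),feed=.3)
R=[down(A+np.pi/2),down(A-np.pi/2)];P=W2(.0355,0,.225)
q=[inverse_kinematics(P,r) for r in R];j=sense()["joint_pos"]
c=[9e9 if k is None else np.abs(np.array(k)-j).max() for k in q];print(c)
i=int(np.argmin(c));movep(P,R[i]);command_gripper(.085)
s=sense();p,d=camera("wrist");C=cam("wrist",s);cv2.imwrite("pics/w4.png",p[:,:,::-1])
W=cloud(d,C);H,S,V=cv2.split(cv2.cvtColor(p,cv2.COLOR_RGB2HSV))
m=(H>100)&(H<120)&(S>130)&(V>90)&(W[...,2]>.05)&(d>0);k,l,st,ce=cv2.connectedComponentsWithStats(m.astype(np.uint8));i=1+np.argmax(st[1:,4])
z=np.median(W[l==i][:,2]);v,u=np.nonzero(l==i);Q=plane(np.c_[u,v],z,C)
r=cv2.minAreaRect((Q[:,:2]*1000).astype(np.float32));c=np.array(r[0])/1e3-O
print("rail z",z,r,"E",c@ex,c@ey,s["time_s"],inE(s))
E
```

```text
[-1.31  0.02 -1.02]
[np.float64(1.3500758838604292), np.float64(1.3400383435643854)]
rail z 0.1363695258019904 ((607.9534912109375, -226.50088500976562), (65.63463592529297, 22.166976928710938), 84.32919311523438) E 0.038351707730614214 -0.0011105770416262792 16.3417 [ 3.5500e+01 -3.0000e-02  2.2507e+02]
```

View pics/w4.png

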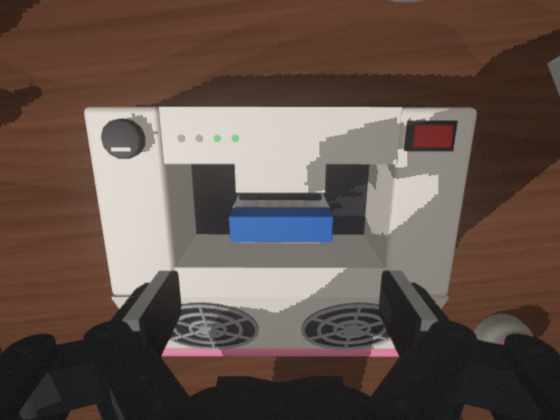

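It stayed put by friction, with the rail at (280,225) px, z = 0.136 and y_e = -1 mm. I grip the ends and press it home.

```bash
python3 - <<'E'
from h import *
x=.0358;y=-.0006
move_l(W2(x,y,.17),feed=.2)
print(move_l(W2(x,y,.1295),feed=.12,until_force=6),inE(),F())
command_gripper(.055,40);s=sense();print(s["finger_gap"],inE(s),F(s))
for z in [.115,.100,.088,.074]:
    hit=move_l(W2(x,y,z),feed=.04,until_force=20);s=sense();print(z,hit,inE(s),F(s),round(s["finger_gap"],4))
    if hit: break
print(s["time_s"])
E
```

```text
False [ 35.83  -0.79 129.58] [-0.04 -1.29 -0.53]
0.06545452694357319 [ 36.21  -0.97 130.3 ] [ 0.71 -0.31  1.21]
0.115 False [ 36.17  -0.32 114.14] [ 3.39 -0.65 -3.77] 0.0653
0.1 False [35.98 -0.21 99.31] [ 3.76 -0.09 -4.27] 0.0652
0.088 False [35.61 -0.45 87.33] [ 4.97 -1.34 -3.48] 0.0651
0.074 True [36.57 -0.82 79.39] [-0.26  0.54  5.1 ] 0.0652
19.4083
```

```bash
python3 - <<'E'
from h import *
hit=move_l(W2(.0358,-.0006,.0745),feed=.03,until_force=15);print(hit,inE(),F())
command_gripper(.085)
x,y,_=inE()/1e3
move_l(W2(x,y,.14),feed=.15);print(F());move_l(W2(.036,0,.26),feed=.3)
s=sense();p,d=camera("wrist");C=cam("wrist",s);cv2.imwrite("pics/w5.png",p[100:300,100:480,::-1].repeat(2,0).repeat(2,1))
W=cloud(d,C);H,S,V=cv2.split(cv2.cvtColor(p,cv2.COLOR_RGB2HSV))
m=(H>100)&(H<120)&(S>130)&(V>60)&(d>0)&(W[...,2]>.05);k,l,st,ce=cv2.connectedComponentsWithStats(m.astype(np.uint8));i=1+np.argmax(st[1:,4])
Q=W[l==i];z=Q[:,2];print("z rail",np.percentile(z,[5,50,95]))
v,u=np.nonzero(l==i);Q=plane(np.c_[u,v],.086,C);r=cv2.minAreaRect((Q[:,:2]*1000).astype(np.float32));c=np.array(r[0])/1e3-O
print(r,c@ex,c@ey,s["time_s"])
E
```

```text
True [36.53 -0.9  79.33] [0.02 0.38 5.81]
[0.58 0.68 0.11]
z rail [0.08422592 0.08546084 0.08653784]
((605.1084594726562, -226.00152587890625), (65.16194152832031, 17.111738204956055), 86.03108978271484) 0.03547122181688064 -0.0008952493049493443 21.0667
```

View pics/w5.png

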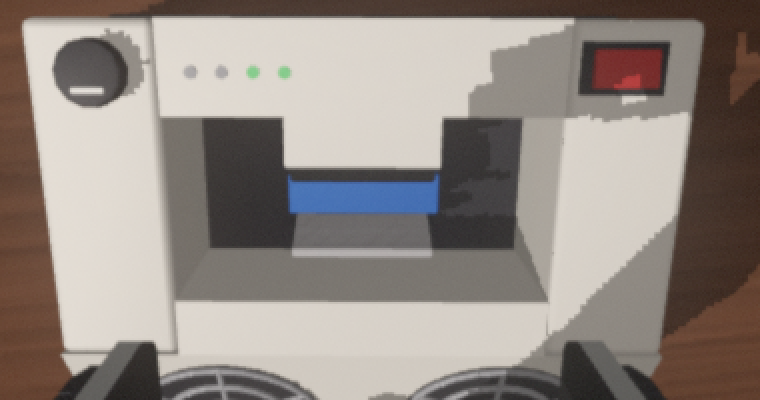

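The rail is at z = 0.0855 (0.086 expected), so the cassette is home, flat against the gasket with the plate on it. I do a last numeric check of the bin and bottles, then hand in.

```bash
python3 - <<'E'
from h import *
for n in ["scene","side"]:
    p,d=camera(n); np.savez(f"{n}0.npz",p=p,d=d)
E
python3 m.py | grep -E "yel|red |redb|green|blue"; python3 -c "
from rig import *
finish_job();print(sense()['time_s'])"
```

```text
scene yel 224 [384. 198.] [0.4658 0.2293 0.0764] ztop 0.079 rect [464.1 228.5] [15.3 64.8] 6.0
scene yel 228 [457. 230.] [0.5434 0.3566 0.0737] ztop 0.075 rect [541.2 357.6] [65.4 16.2] 35.6
scene red 47 [ 6. 50.] [-0.2975 -1.1441  0.0763] ztop 0.083 rect [ -304.  -1142.6] [22.3 52.9] 70.3
scene red 381 [389. 220.] [0.5345 0.2344 0.0771] ztop 0.08 rect [531.5 234.2] [25.4 65.6] 3.7
scene redb 256 [ 8. 62.] [-0.2933 -1.15    0.031 ] ztop 0.056 rect [ -296.9 -1151.5] [35.1 66.4] 54.7
scene redb 92 [  4. 177.] [ 0.4568 -0.6225  0.0416] ztop 0.056 rect [ 453.7 -625. ] [26.5  8.4] 30.6
scene redb 208 [306. 194.] [0.4046 0.0699 0.0257] ztop 0.041 rect [399.8  68.8] [29.6 23.6] 77.1
scene green 331 [279. 300.] [0.7103 0.0528 0.0276] ztop 0.041 rect [705.2  52.3] [23.  28.7] 6.3
side yel 98 [206. 152.] [0.5368 0.3545 0.0747] ztop 0.078 rect [536.2 354.4] [70.4 15.1] 35.8
side yel 118 [201. 193.] [0.4591 0.2289 0.0778] ztop 0.081 rect [459.9 228.3] [14.7 61.7] 4.5
side red 191 [225. 180.] [0.5267 0.235  0.0778] ztop 0.081 rect [527.5 235. ] [23.7 63.2] 4.9
side redb 179 [211. 267.] [0.3895 0.0608 0.028 ] ztop 0.041 rect [391.6  63.9] [26.5 29.4] 81.4
side green 159 [326. 215.] [0.6928 0.0444 0.0274] ztop 0.04 rect [694.8  46.6] [24.5 29.9] 47.9
the job is handed in; nothing more can be done
the job is handed in; nothing more can be done
```

The 18 mm (blue) cassette is fully home in the extractor slot, rail up, and the job is handed in. The clock read 21.1 s at the last look, of the 72 s allowed.

- **Choice:** The wrist camera put the slot gap at about 12.5–13 mm, so I tried blue first. I did not try the yellow or red cassette. Uniqueness rests on the gap: 23 mm would be too thick for it. 12.5 mm is slightly below 13, so the reading alone does not quite show that yellow (13 mm) would be loose.
- **Fit:** Blue slid past the lead-in under a few newtons of push, and the plate pressed on it with about 3.5 N. Let go half-way, it stayed by friction. I then re-gripped it by its narrow ends and pressed it to the floor of the slot.
- **Last checks:** Its rail is at z = 0.0855 m (0.086 expected), and it lies against the gasket within about 1 mm. The yellow and red cassettes still stand in the bin, and both bottles are where they were to within about 1 mm. Apart from the 12.5 mm gap reading above, no check failed or disagreed.

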